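# Square up a soil-test coupon in the corner of its reading stage

### The arm

A 7-joint arm with a two-finger parallel gripper is mounted at the origin on a cart in front of the work surface, level with it; the furniture and walls round the work are solid. World frame = base frame: x ahead of the robot, y to its left, z up, the work surface at z = 0. Lengths are in m, angles in rad, forces in N, time in s.
With the tool pointing down it reaches from about 0.425 to 0.975 m from the base axis. Payload 16.7 kg.
Tool frame: the origin (TCP) lies between the finger pads; the fingertips stand 22 mm ahead of it and the grasp point (between the pads) lies 3 mm ahead of it; z points along the fingers, y is the line along which they close (so a half turn about z gives the same grasp; the last joint's range is limited). The gripper opens to 85 mm and grips with 20 to 120 N. Pads are 22 mm wide; open, the fingers measure 114 mm over their backs; the gripper's body (76 mm by 85 mm) begins 54 mm behind the grasp point. The pads swing forward as they close: fully open they stand 13 mm farther back than shut.
Start: joints at [-1.452, 0.426, 0.074, 1.606, -0.034, 1.111, -0.067], TCP at [0.179, 0.651, 0.253] pointing down, gripper open.
Joint ranges: [-2.85, 2.85], [-0.5, 2.14], [-1.23, 1.37], [0.21, 2.46], [-1.02, 4.16], [0.16, 2.05], [-2.73, 2.73]. Speed limits (rad/s): [1.89, 1.89, 2.39, 2.39, 3.01, 3.01, 3.01].

### API

Orientations are given as [roll, pitch, yaw] about the fixed x, y, z axes, in that order (R = Rz(yaw) Ry(pitch) Rx(roll)).
In Python, from cell import env, grab_frame, camera_model, job gives the robot as it stands.
- The arm moves only by the tool send_rows, never from a script. Its argument "deltas" is a list of rows, each a list of 3 entries, a list of its own where there are three numbers: the turn, a rotation vector about the world's x, y, z in degrees, then the shift along the world's x, y, z in cm, then the closure in counts, from 0 (fully open) to 255 (shut). In form: [[[rx, ry, rz], [x, y, z], hand], ...]. A call has 1 to 20 rows; each row is the pose to reach, as a shift and turn from the pose commanded when the call began; what a row does not reach only later rows make up. A row lasts 1/12 s, in which the tool goes at most 41.7 mm and 7.16 degrees, less where a joint would pass 70% of its speed; a pose out of reach is approached as far as the arm can. A call with a gripper value outside its range is refused whole. The fingers move at their own pace and stop on an object; "squeeze" is the grip in N (left out, the last holds). Time passes only in rows, so rows that repeat a pose let the fingers close. It gives the time, the measured TCP pose, the force, the opening and the grip force at its end, in the units of the state.
- env.read_state(): the state, without advancing time (a new reading comes with each control period).
- grab_frame(name): name is "scene" or "side" or "wrist"; returns the picture (400x640x3 uint8, red, green, blue); there is no depth.
- camera_model(name): a dict with "fx", "fy", "cx", "cy" (pixels), "eye" and "orientation" of the camera in the world. Camera axes: x right, y down, z forward; pixel columns grow to the right and rows downward; lengths in m; the calibration is good to about 2 mm. The wrist camera is an equidistant fisheye: a pixel r from the principal point sees the ray r / f radians off the axis. A picture is of the moment at which its call begins: read the wrist's pose just before it. camera_model takes no time and is no camera call; for the wrist camera it gives the pose at the moment of the call.
- job.close_job(): hands the job in; it is judged then, once.
The state is a dict: "time": time; "joints": joint angles; "qd": joint speeds; "tau": joint torques, N m; "tool_pos": TCP position; "ee_rot": TCP orientation; "ft_force": force on the tool from outside, world axes, zero at the start; "ft_torque": the same for the moment, N m; "finger_gap": finger opening in m; "finger_force": force on a finger pad.
Only numpy, scipy, OpenCV 4.12 (cv2) and the standard library are available. Lean on these libraries where they do the work, as an engineer would, in place of code of your own. Each camera call takes 0.05 s, during which the arm holds its last target. There are 200 camera calls.

### The job

Pick up the hand pusher and use its foot to nudge the steel test coupon across the reading stage: first press it gently home against the long rail, then slide it along the rail and press it gently home against the end stop, so that it finally lies flat and square in the corner with both edges touching. The coupon's film must not be handled, so touch the coupon only with the pusher and never push hard; leave the things standing around alone. Then stand the pusher upright on the worktop again and let go.

Things in the scene. Friction and masses are not known exactly. Their poses are not given: they have to be found in the camera images.
- stage: Fixed grey base plate, 130 (x) by 180 (y) by 10 mm, yaw up to 0.35 rad. Origin: centre of its underside, on the worktop; x away from the robot, y left, z up. The coupon slides on its top (z = 10 mm). The rail at its far side and the end stop at its left form a square corner, parallel to these axes. The coupon's place in the corner is x = +8 to +20, y = +20 to +32 mm, by how the bars are set.
- rail: Far edge of the stage: dark backing strip fixed along its far side (this origin: x = +61, y = 0, z = +10 mm in the stage frame) and, in front of it, a rigid clamped aluminium bar 130 mm long, 12 mm high. The bar was set by hand: its face lies anywhere from x = +33 to +45 mm; not measured, find it by feel. A sprung pin stands 3 mm out of its face at y = +12 mm (0.15 N when pressed flush).
- end_stop: Left edge of the stage: dark backing strip (origin: x = 0, y = +86, z = +10 mm in the stage frame) and before it a rigid clamped aluminium bar, 68 mm long (x = -38 to +30), 12 mm high, also set by hand: its face lies anywhere from y = +58 to +70 mm; not measured, find it by feel. A sprung pin stands 3 mm out of its face at x = +12 mm (0.15 N when pressed flush).
- coupon: Loose flat steel plate, darker rectangle on top, 50 (own x) by 76 (own y) by 6 mm, 0.12 to 0.18 kg. Origin: centre of its underside; axes within 0.25 rad of the stage's. Starts at x = -20 to -6, y = -14 to +8 mm on the stage. Slides at 1 to 2.5 N. Home: 5 to 8 N on the pusher, held 0.5 s (pusher and bar must both feel over 2 N for 0.2 s). Never over 10 N. It stays put when released.
- pusher: Loose, upright on the worktop, 93 mm tall, 0.12 kg: white round rigid foot 30 mm across, 14 mm high; thin steel stem; round grey grip 18 mm across, from 45 to 93 mm up. Origin: centre of the foot's underside, z up; yaw has no meaning. Grip from above about 70 mm up, firmly (40 N). Its axis is 15 mm from an edge it touches; push with the foot about 2 mm above the stage's top.
- jar_sample: Bystander: screw-lid sample jar, 40 mm diameter, 46 mm tall, origin at the centre of its underside. It, the other jar and the pusher stand in any order in three places right of the stage.
- jar_pins: Bystander: larger screw-lid jar, 50 mm diameter, 52 mm tall, origin at the centre of its underside.
- bench_timer: Bystander: white square kitchen-type timer with a grey dial, 70 x 70 x 36 mm, origin at the centre of its underside.
- kidney_dish: Bystander: steel kidney dish, 92 x 184 x 35 mm, left of the stage, origin at the centre of its underside.
- strip_box: Bystander: small white carton with a dark blue band, 52 x 96 x 34 mm, far left, origin at the centre of its underside.
- dental_probe: Bystander: thin steel double-ended probe lying flat, 20 x 153 x 8 mm, at the left, origin at the centre of its underside.
There are look-alikes about, which are no part of the job. What is shaped like the pusher but purple is not meant.

How it is judged:
By the outcome, as a careful person would: the job done as asked, in the order asked, and still so for the second after the job is handed in, with the robot touching nothing.
It also fails if it takes over 72 s, if anything falls off the work surface, if the arm or the gripper's body presses on something with over 40 N, if the wrist force passes 120 N, or if a joint passes its speed limit or range.

## Working session

There is one attempt and no reset: what is moved stays moved. The work goes in short steps, Python scripts to look and compute and a tool call to move; the robot and the scene stay as the last step left them, time stands still between calls to the robot, and variables do not carry over. Pictures are saved under pics/ and viewed, at most 10 in all, crops included, and the job is handed in when it is done.

Besides the shell and the picture viewer there is one more tool, called after "Call:" by a JSON object that holds its "method" and its "body", one argument or row to a line. send_rows: Moves the arm, as the interface text tells. Its arguments: {"type":"object","properties":{"deltas":{"type":"array","items":{"type":"array"}},"squeeze":{"type":"number"}},"required":["deltas"]}

```bash
mkdir -p pics; ls; python3 - <<'E'
from cell import env, grab_frame, camera_model, job
import cv2
s=env.read_state(); print(s)
for n in("scene","side"):
    print(n,camera_model(n)); cv2.imwrite(f"pics/{n}0.png",grab_frame(n)[:,:,::-1])
print(camera_model("wrist"))
E
```

```text
pics
{'time': 0.0, 'joints': array([-1.45252701,  0.42672793,  0.0738425 ,  1.60663109, -0.0340908 ,
        1.11078188, -0.06714008]), 'qd': array([ 3.56638846e-04,  3.25199194e-04, -2.52741408e-04,  1.87273320e-03,
       -1.64079377e-03, -6.11772584e-05, -4.19151889e-04]), 'tau': array([-2.16564954e-04, -9.49841022e+01,  3.76077846e+00, -4.63504422e+01,
        1.92366110e-02,  1.02816275e-02,  6.47068660e-06]), 'tool_pos': array([0.17851424, 0.65056572, 0.25260241]), 'ee_rot': array([-3.14030739e+00,  1.00213302e-04,  2.87376266e+00]), 'ft_force': array([-0.19469417, -0.61154109,  0.5135739 ]), 'ft_torque': array([ 0.02827693, -0.06440796,  0.00165536]), 'finger_force': 0.0, 'finger_gap': 0.08533049897157803}
scene {'fx': 414.26641711390505, 'fy': 414.26641711390505, 'cx': 318.26416642193357, 'cy': 199.58559119152972, 'eye': array([-0.24031101, -0.46164876,  0.82363065]), 'orientation': array([-2.27563616,  0.01905096, -0.9757557 ])}
side {'fx': 518.5418492363498, 'fy': 518.5418492363498, 'cx': 318.5998402060123, 'cy': 190.87256705400256, 'eye': array([0.27647716, 1.09861156, 1.5194294 ]), 'orientation': array([-2.5179993 , -0.00493199, -2.90215898])}
{'fx': 309.70691628693146, 'fy': 309.70691628693146, 'cx': 320.20564791768857, 'cy': 204.05373877766385, 'eye': array([0.10535914, 0.67042355, 0.3748538 ]), 'orientation': array([2.83702387e+00, 6.80015107e-04, 1.30411340e+00])}
```

View pics/scene0.png

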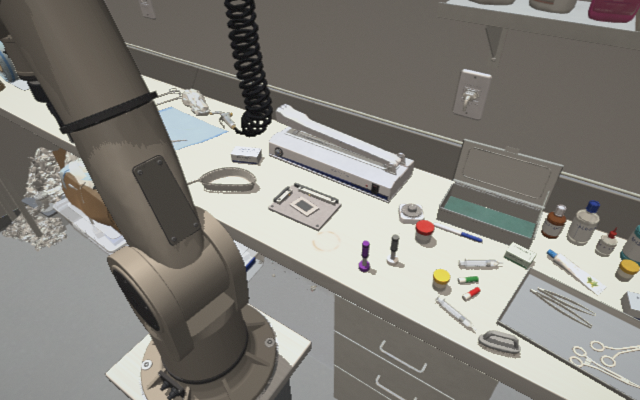

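View pics/side0.png

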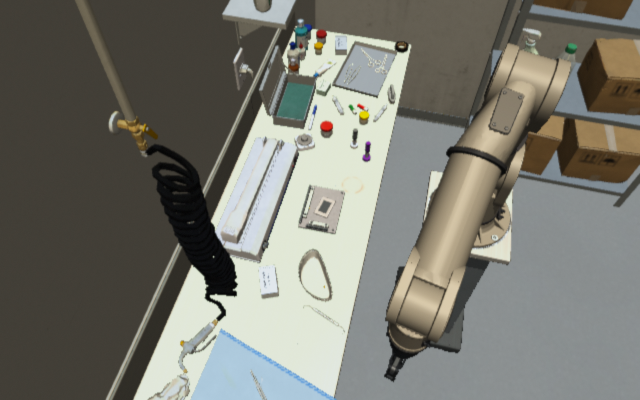

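The scene shows a purple pusher at (366,256) (decoy) and a grey one with a white foot at (394,250), between the red-lid jar at (425,231) and the yellow-lid jar at (441,280). The stage is at (305,206). In the side view the grey pusher is at (355,138), the purple one at (367,150) and the stage at (322,208). I'll check this in close crops.

```bash
cat >h.py <<'E'
import numpy as np, cv2
from scipy.spatial.transform import Rotation as R
from cell import env, grab_frame, camera_model, job
def ray(m,px,fish=False):
    u=(np.array(px,float)-[m['cx'],m['cy']])/[m['fx'],m['fy']]
    if fish:
        r=np.hypot(*u); d=np.array([*(u*np.sinc(r/np.pi)),np.cos(r)])
    else: d=np.array([*u,1.])
    return R.from_euler('xyz',m['orientation']).as_matrix()@d
def at(m,px,z,fish=False):
    d=ray(m,px,fish); e=np.array(m['eye']); return e+d*(z-e[2])/d[2]
E
python3 - <<'E'
from h import *
a=cv2.imread('pics/scene0.png'); b=cv2.imread('pics/side0.png')
A=cv2.resize(a[170:280,260:460],None,fx=4,fy=4,interpolation=2)
B=cv2.resize(b[110:240,290:390],None,fx=4,fy=4,interpolation=2)
cv2.imwrite('pics/A.png',A); cv2.imwrite('pics/B.png',B)
E
```

```text
(no output)
```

View pics/A.png

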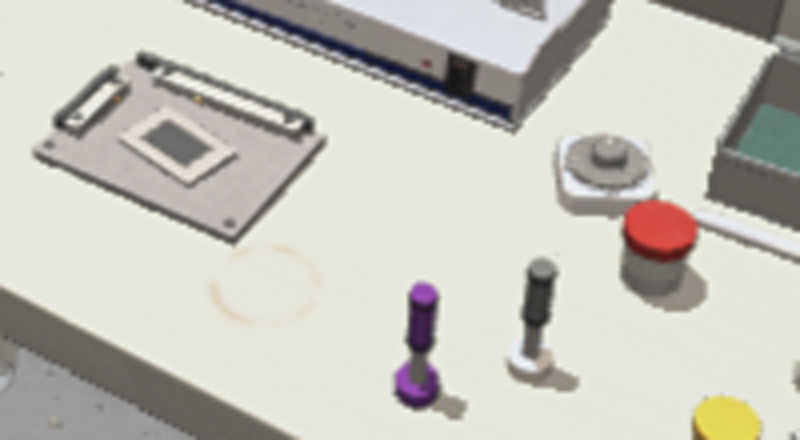

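View pics/B.png

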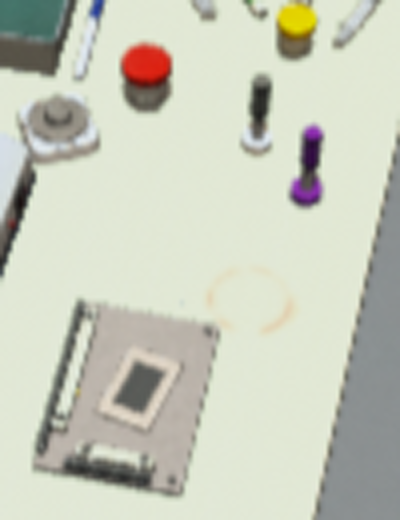

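```bash
python3 - <<'E'
from h import *
np.set_printoptions(precision=4,suppress=True)
S=camera_model('scene');D=camera_model('side')
f=lambda p:(p[0]/4+260-.4,p[1]/4+170-.4); g=lambda p:(p[0]/4+290-.4,p[1]/4+110-.4)
for n,p,q,z in [('top',(541,267),(261,80),.093),('foot',(530,358),(256,140),.012),('purp top',(424,292),(314,131),.093),('purp foot',(417,384),(306,192),.012)]:
    print(n,at(S,f(p),z)[:2],at(D,g(q),z)[:2])
c=lambda L,m,h,z:np.array([at(m,h(p),z)[:2] for p in L])
for n,Ls,Ld,z in [('stage',[(35,150),(235,238),(326,138),(145,52)],[(182,490),(217,328),(80,300),(35,465)],.01),('coupon',[(120,140),(188,184),(238,152),(172,107)],[(148,427),(181,363),(135,348),(98,410)],.016)]:
    for m,h,L in((S,f,Ls),(D,g,Ld)):
        P=c(L,m,h,z); print(n,P.tolist(),'ctr',P.mean(0)); e=np.roll(P,-1,0)-P
        print('  len',np.linalg.norm(e,axis=1),'ang',np.degrees(np.arctan2(e[:,1],e[:,0])))
E
```

```text
top [ 0.4499 -0.2046] [ 0.4489 -0.2039]
foot [ 0.4485 -0.2064] [ 0.4481 -0.2008]
purp top [ 0.3924 -0.1549] [ 0.3898 -0.1543]
purp foot [ 0.3898 -0.1563] [ 0.3897 -0.1491]
stage [[0.43406572753222755, 0.193125382551819], [0.4378769686823331, 0.015833416423336633], [0.563033013762541, 0.01840887713733025], [0.5737820592589151, 0.19449196389837975]] ctr [0.5022 0.1055]
  len [0.1773 0.1252 0.1764 0.1397] ang [ -88.7685    1.1789   86.5067 -179.4396]
stage [[0.43155680370019867, 0.195912146385385], [0.4381651667012304, 0.023353907480314184], [0.5649736110032084, 0.022685580533593486], [0.5590163907873229, 0.2017805457332803]] ctr [0.4984 0.1109]
  len [0.1727 0.1268 0.1792 0.1276] ang [ -87.8068   -0.302    91.9051 -177.3639]
coupon [[0.4722453104203353, 0.1421813522248645], [0.4603153894443998, 0.07175932339750946], [0.5086940371087434, 0.060949755299954944], [0.5242562163999944, 0.131981890338693]] ctr [0.4914 0.1017]
  len [0.0714 0.0496 0.0727 0.053 ] ang [-99.615  -12.5951  77.6425 168.905 ]
coupon [[0.47328639873845485, 0.1447504995657667], [0.46037766016618764, 0.07240835652527666], [0.5034866361273089, 0.0664424029789632], [0.5193933998988854, 0.13809000056365495]] ctr [0.4891 0.1054]
  len [0.0735 0.0435 0.0734 0.0466] ang [-100.1174   -7.8793   77.4826  171.7801]
```

Measured: the pusher is at (0.449,-0.204), and the two cameras agree. The stage centre is about (0.500,0.108) with yaw about 1.5°. The coupon is about (0.490,0.104) with yaw about -11°. I'll pass over the stage for one close look, then go on to the pusher.

Call:
{"method": "send_rows", "body": {
  "deltas": [
    [[0,0,-75],[32,-58,0],0],
    [[0,0,-75],[32,-58,0],0],
    [[0,0,-75],[32,-58,0],0],
    [[0,0,-75],[32,-58,0],0],
    [[0,0,-75],[32,-58,0],0],
    [[0,0,-75],[32,-58,0],0],
    [[0,0,-75],[32,-58,0],0],
    [[0,0,-75],[32,-58,0],0],
    [[0,0,-75],[32,-58,0],0],
    [[0,0,-75],[32,-58,0],0],
    [[0,0,-75],[32,-58,0],0],
    [[0,0,-75],[32,-58,0],0],
    [[0,0,-75],[32,-58,0],0],
    [[0,0,-75],[32,-58,0],0],
    [[0,0,-75],[32,-58,0],0],
    [[0,0,-75],[32,-58,0],0],
    [[0,0,-75],[32,-58,0],0],
    [[0,0,-75],[32,-58,0],0],
    [[0,0,-75],[32,-58,0],0],
    [[0,0,-75],[32,-58,0],0]
  ]
}}

```text
time: 1.77
tool_pos: [0.4982, 0.0719, 0.2531]
ee_rot: [-3.141, -0.0, 1.566]
ft_force: [-0.1, -0.3, 0.4]
finger_gap: 0.0854
finger_force: 0.0
```

```bash
python3 - <<'E'
from h import *
import pickle
m=camera_model('wrist'); a=grab_frame('wrist'); pickle.dump(m,open('w1.pkl','wb'))
a=a[:,:,::-1]; cv2.imwrite('pics/w1.png',a)
# virtual top-down rectified view at z=.01, 4px/mm, world x up, y left
x0,y0,k=0.42,0.00,3500
H,W=560,700
X=.58-np.arange(H)[:,None]/k+np.zeros((1,W)); Y=.21-np.arange(W)[None]/k+np.zeros((H,1))
Rm=R.from_euler('xyz',m['orientation']).as_matrix()
P=(np.stack([X,Y,0*X+.012],-1)-m['eye'])@Rm
r=np.hypot(P[...,0],P[...,1]); t=np.arctan2(r,P[...,2])/r*m['fx']
o=cv2.remap(a,(P[...,0]*t+m['cx']).astype('f4'),(P[...,1]*t+m['cy']).astype('f4'),1)
cv2.imwrite('pics/w1r.png',o)
E
```

```text
(no output)
```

View pics/w1r.png

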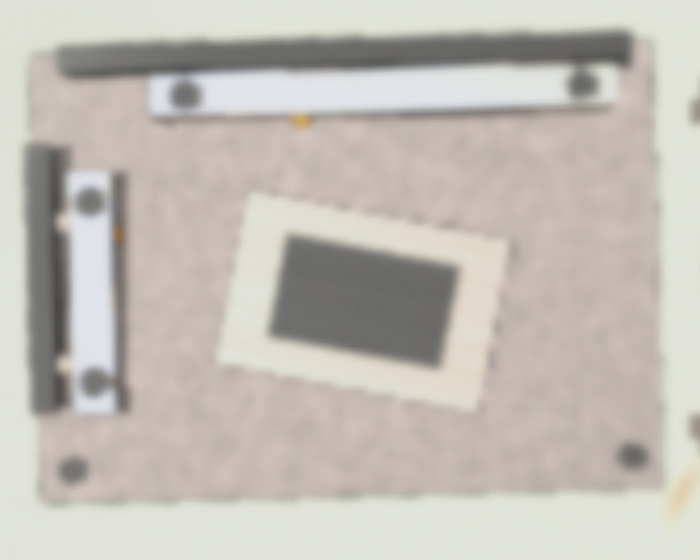

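The rectified wrist view has 3.5 px/mm, x up and y left.
- **Stage:** centre at pixel (348,270), which is world (0.503,0.1106), yaw +1.5°.
- **Coupon:** corners (250,193), (508,242), (476,411) and (220,362). Centre is (0.494,0.1065), yaw -10.8°, and its left end is nearer the rail.
- **Rail face:** about row 110.
- **End stop face:** about column 120.

Next is the pusher.

Call:
{"method": "send_rows", "body": {
  "deltas": [
    [[0,0,0],[-4.95,-27.45,0],0],
    [[0,0,0],[-4.95,-27.45,0],0],
    [[0,0,0],[-4.95,-27.45,0],0],
    [[0,0,0],[-4.95,-27.45,0],0],
    [[0,0,0],[-4.95,-27.45,0],0],
    [[0,0,0],[-4.95,-27.45,0],0],
    [[0,0,0],[-4.95,-27.45,0],0],
    [[0,0,0],[-4.95,-27.45,0],0],
    [[0,0,0],[-4.95,-27.45,-4],0],
    [[0,0,0],[-4.95,-27.45,-8],0],
    [[0,0,0],[-4.95,-27.45,-9],0],
    [[0,0,0],[-4.95,-27.45,-9],0],
    [[0,0,0],[-4.95,-27.45,-9],0]
  ]
}}

```text
time: 2.9
tool_pos: [0.4494, -0.2035, 0.1641]
ee_rot: [-3.141, 0.0, 1.565]
ft_force: [0.0, 0.2, 1.2]
finger_gap: 0.0857
finger_force: 0.0
```

```bash
python3 - <<'E'
from h import *
m=camera_model('wrist'); a=grab_frame('wrist')[:,:,::-1]; print(env.read_state()['tool_pos'],m['eye'])
Rm=R.from_euler('xyz',m['orientation']).as_matrix()
def px(p):
    q=(np.array(p)-m['eye'])@Rm; r=np.hypot(q[0],q[1]); t=np.arctan2(r,q[2])/r*m['fx']; return q[:2]*t+[m['cx'],m['cy']]
a=a.copy()
for z in(.012,.093):
    c=px([.449,-.204,z]); print(z,c)
    for dx,dy in((.009,0),(-.009,0),(0,.009),(0,-.009)):
        cv2.circle(a,tuple(np.round(px([.449+dx,-.204+dy,z])).astype(int)),1,(0,255,0),-1)
cv2.imwrite('pics/w2.png',a)
E
```

```text
[ 0.44998168 -0.20363706  0.16486862] [ 0.45062638 -0.12737888  0.28630235]
0.012 [319.02432563 194.17908845]
0.093 [318.50190106 226.69798914]
```

View pics/w2.png

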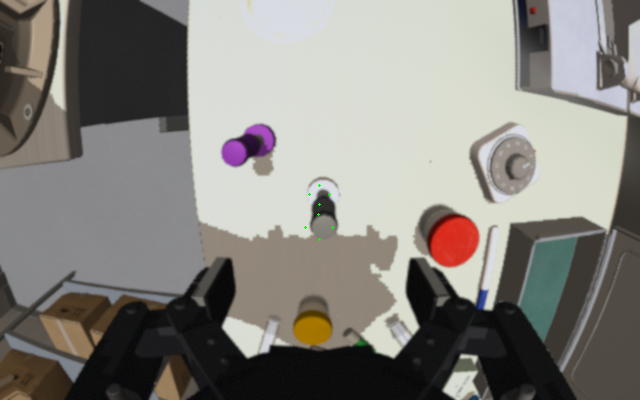

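The grip top is at (323,226) and the foot at (323,191). The pads are centred at column 321.5, so the pusher is about 1 mm to +x of centre. The purple decoy at (235,150) and the jars at (452,240) and (313,327) are clear. Descending and closing.

Call:
{"method": "send_rows", "body": {
  "deltas": [
    [[0,0,0],[0.08,0,-3],0],
    [[0,0,0],[0.08,0,-6],0],
    [[0,0,0],[0.08,0,-8],0],
    [[0,0,0],[0.08,0,-9],0],
    [[0,0,0],[0.08,0,-9],0],
    [[0,0,0],[0.08,0,-9],0],
    [[0,0,0],[0.08,0,-9],60],
    [[0,0,0],[0.08,0,-9],120],
    [[0,0,0],[0.08,0,-9],170],
    [[0,0,0],[0.08,0,-9],190],
    [[0,0,0],[0.08,0,-9],210],
    [[0,0,0],[0.08,0,-9],230],
    [[0,0,0],[0.08,0,-9],255],
    [[0,0,0],[0.08,0,-9],255],
    [[0,0,0],[0.08,0,-9],255],
    [[0,0,0],[0.08,0,-9],255],
    [[0,0,0],[0.08,0,-9],255],
    [[0,0,0],[0.08,0,-9],255]
  ],
  "squeeze": 50
}}

```text
time: 4.45
tool_pos: [0.45, -0.2036, 0.0735]
ee_rot: [3.141, -0.0, 1.565]
ft_force: [-0.6, 0.9, 6.7]
finger_gap: 0.017
finger_force: 48.5
```

Call:
{"method": "send_rows", "body": {
  "deltas": [
    [[0,0,0],[0,0,3],255],
    [[0,0,0],[0,0,6],255],
    [[0,0,0],[0,0,8],255],
    [[0,0,0],[-0.7,31.1,8],255],
    [[0,0,0],[-0.7,31.1,8],255],
    [[0,0,0],[-0.7,31.1,8],255],
    [[0,0,0],[-0.7,31.1,8],255],
    [[0,0,0],[-0.7,31.1,8],255],
    [[0,0,0],[-0.7,31.1,8],255],
    [[0,0,0],[-0.7,31.1,8],255],
    [[0,0,0],[-0.7,31.1,8],255],
    [[0,0,0],[-0.7,31.1,8],255],
    [[0,0,0],[-0.7,31.1,8],255],
    [[0,0,0],[-0.7,31.1,5],255],
    [[0,0,0],[-0.7,31.1,2.5],255],
    [[0,0,0],[-0.7,31.1,1.6],255],
    [[0,0,0],[-0.7,31.1,1.25],255],
    [[0,0,0],[-0.7,31.1,1.25],255],
    [[0,0,0],[-0.7,31.1,1.25],255],
    [[0,0,0],[-0.7,31.1,1.25],255]
  ],
  "squeeze": 50
}}

```text
time: 6.12
tool_pos: [0.4436, 0.1073, 0.0868]
ee_rot: [3.14, -0.001, 1.564]
ft_force: [-0.2, -0.5, -1.8]
finger_gap: 0.017
finger_force: 49.1
```

```bash
python3 - <<'E'
from h import *
s=env.read_state(); print(s['tool_pos'],s['ft_force'],s['finger_gap'])
for n in('scene','side'): cv2.imwrite(f'pics/{n}1.png',grab_frame(n)[:,:,::-1])
a=cv2.imread('pics/side1.png'); b=cv2.imread('pics/scene1.png')
A=cv2.resize(a[160:250,275:375],(600,540),interpolation=2)
cv2.imwrite('pics/s1.png',A)
E
```

```text
[0.44357066 0.10731776 0.08683236] [-0.18856842 -0.46502199 -1.80976259] 0.0169756767240403
```

View pics/s1.png

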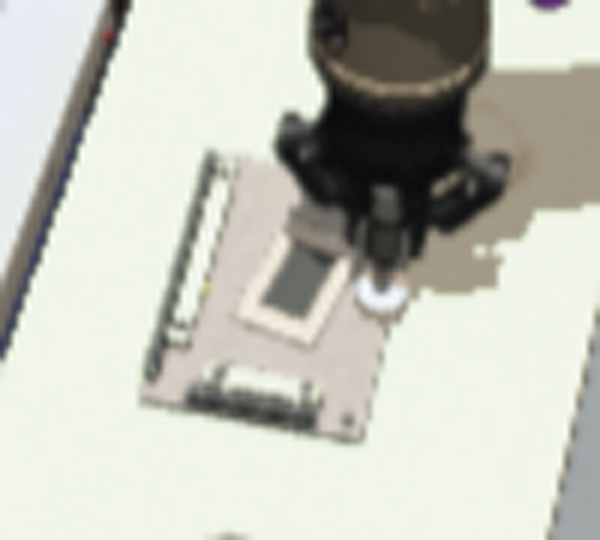

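Call:
{"method": "send_rows", "body": {
  "deltas": [
    [[0,0,0],[0.0,-0.4,-0.1],255],
    [[0,0,0],[0.1,-0.4,-0.1],255],
    [[0,0,0],[0.2,-0.4,-0.1],255],
    [[0,0,0],[0.3,-0.4,-0.1],255],
    [[0,0,0],[0.4,-0.4,-0.1],255],
    [[0,0,0],[0.5,-0.4,-0.1],255],
    [[0,0,0],[0.6,-0.39,-0.1],255],
    [[0,0,0],[0.7,-0.39,-0.1],255],
    [[0,0,0],[0.8,-0.39,-0.1],255],
    [[0,0,0],[0.9,-0.38,-0.1],255],
    [[0,0,0],[1.0,-0.38,-0.1],255],
    [[0,0,0],[1.1,-0.37,-0.1],255],
    [[0,0,0],[1.2,-0.37,-0.1],255],
    [[0,0,0],[1.3,-0.37,-0.1],255],
    [[0,0,0],[1.4,-0.36,-0.1],255],
    [[0,0,0],[1.5,-0.36,-0.1],255],
    [[0,0,0],[1.6,-0.36,-0.1],255]
  ]
}}

```text
time: 7.63
tool_pos: [0.4591, 0.1038, 0.0848]
ee_rot: [3.142, -0.0, 1.565]
ft_force: [-1.6, -0.2, -2.0]
finger_gap: 0.0168
finger_force: 49.2
```

Call:
{"method": "send_rows", "body": {
  "deltas": [
    [[0,0,0],[0.1,0,0],255],
    [[0,0,0],[0.2,0,0],255],
    [[0,0,0],[0.3,0.01,0],255],
    [[0,0,0],[0.4,0.01,0],255],
    [[0,0,0],[0.5,0.01,0],255],
    [[0,0,0],[0.6,0.01,0],255],
    [[0,0,0],[0.7,0.02,0],255],
    [[0,0,0],[0.8,0.02,0],255],
    [[0,0,0],[0.9,0.02,0],255],
    [[0,0,0],[1.0,0.02,0],255],
    [[0,0,0],[1.1,0.03,0],255],
    [[0,0,0],[1.2,0.03,0],255]
  ]
}}

```text
time: 8.63
tool_pos: [0.471, 0.1041, 0.0848]
ee_rot: [-3.142, -0.0, 1.565]
ft_force: [-1.3, 0.7, -1.8]
finger_gap: 0.017
finger_force: 49.2
```

```bash
cat >>h.py <<'E'
def top(name,bx=.58,by=.21,k=3500,z=.016,H=560,W=700):
    m=camera_model(name); a=grab_frame(name)[:,:,::-1]
    X=bx-np.arange(H)[:,None]/k+np.zeros((1,W)); Y=by-np.arange(W)[None]/k+np.zeros((H,1))
    P=(np.stack([X,Y,0*X+z],-1)-m['eye'])@R.from_euler('xyz',m['orientation']).as_matrix()
    if name=='wrist':
        r=np.hypot(P[...,0],P[...,1]); t=np.arctan2(r,P[...,2])/r*m['fx']
    else: t=m['fx']/P[...,2]
    return cv2.remap(a,(P[...,0]*t+m['cx']).astype('f4'),(P[...,1]*t+m['cy']).astype('f4'),1)
E
python3 - <<'E'
from h import *
cv2.imwrite('pics/w3r.png',top('wrist'))
E
```

```text
(no output)
```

View pics/w3r.png

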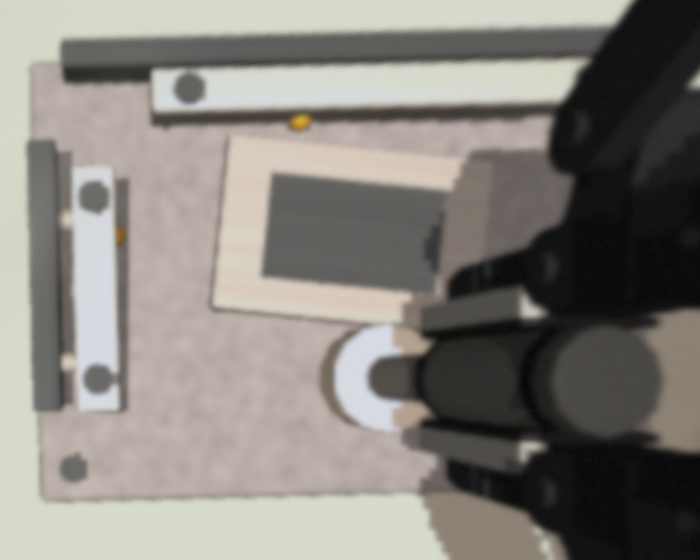

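The coupon has turned to about -5°. Its left corner at (230,137) is about 4 mm short of the rail face (row ~122). In line with the foot the gap is about 10 mm, so home should be near TCP x 0.481.

Call:
{"method": "send_rows", "body": {
  "deltas": [
    [[0,0,0],[0.1,0,0],255],
    [[0,0,0],[0.2,0,0],255],
    [[0,0,0],[0.3,0.01,0],255],
    [[0,0,0],[0.35,0.01,0],255],
    [[0,0,0],[0.4,0.01,0],255],
    [[0,0,0],[0.45,0.01,0],255],
    [[0,0,0],[0.5,0.01,0],255],
    [[0,0,0],[0.55,0.01,0],255],
    [[0,0,0],[0.6,0.01,0],255],
    [[0,0,0],[0.65,0.02,0],255],
    [[0,0,0],[0.7,0.02,0],255]
  ]
}}

```text
time: 9.6
tool_pos: [0.4774, 0.1041, 0.0846]
ee_rot: [-3.14, 0.0, 1.565]
ft_force: [-4.6, -1.3, 1.4]
finger_gap: 0.0169
finger_force: 49.4
```

Call:
{"method": "send_rows", "body": {
  "deltas": [
    [[0,0,0],[0.01,0,0],255],
    [[0,0,0],[0.02,0,0],255]
  ]
}}

```text
time: 9.77
tool_pos: [0.4775, 0.1041, 0.0846]
ee_rot: [-3.14, 0.0, 1.565]
ft_force: [-6.4, -1.6, 2.5]
finger_gap: 0.0169
finger_force: 49.4
```

Call:
{"method": "send_rows", "body": {
  "deltas": [
    [[0,0,0],[0,0,0],255],
    [[0,0,0],[0,0,0],255],
    [[0,0,0],[0,0,0],255],
    [[0,0,0],[0,0,0],255],
    [[0,0,0],[0,0,0],255],
    [[0,0,0],[0,0,0],255],
    [[0,0,0],[0,0,0],255],
    [[0,0,0],[0,0,0],255]
  ]
}}

```text
time: 10.43
tool_pos: [0.4775, 0.1041, 0.0846]
ee_rot: [-3.14, 0.0, 1.565]
ft_force: [-5.7, -1.8, 0.3]
finger_gap: 0.0167
finger_force: 49.4
```

```bash
python3 - <<'E'
from h import *
cv2.imwrite('pics/w4r.png',top('wrist',bx=.56,by=.17,k=6000,H=480,W=600))
E
```

```text
(no output)
```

View pics/w4r.png

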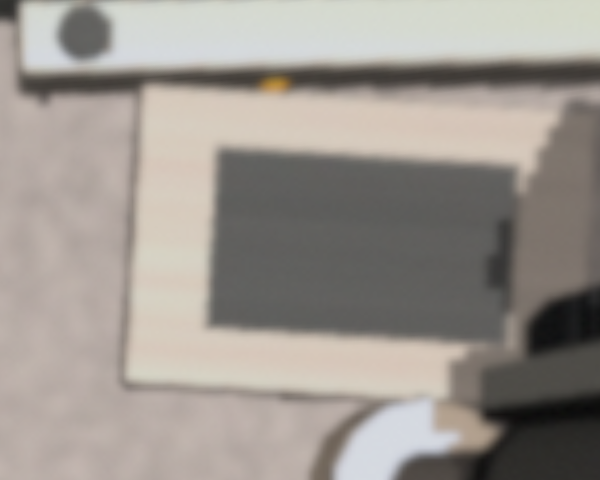

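This view shows the coupon is not flush. Its left corner at (143,86) touches the rail, but the far edge still runs at about 4.5° to it, reaching (560,108). The foot has probably tipped slightly and pinched the coupon down. I'll back off and push nearer the right end, where the lever is longer.

Call:
{"method": "send_rows", "body": {
  "deltas": [
    [[0,0,0],[-0.2,0,0],255],
    [[0,0,0],[-0.6,0,0.03],255],
    [[0,0,0],[-0.6,-0.6,0.03],255],
    [[0,0,0],[-0.6,-1.2,0.03],255],
    [[0,0,0],[-0.6,-1.8,0.03],255],
    [[0,0,0],[-0.6,-1.8,0.03],255],
    [[0,0,0],[-0.45,-1.8,0.03],255],
    [[0,0,0],[-0.35,-1.8,0.03],255],
    [[0,0,0],[-0.25,-1.8,0.03],255],
    [[0,0,0],[-0.2,-1.8,0.03],255],
    [[0,0,0],[-0.15,-1.8,0.03],255],
    [[0,0,0],[-0.1,-1.8,0.03],255],
    [[0,0,0],[-0.05,-1.8,0.03],255],
    [[0,0,0],[0.0,-1.8,0.03],255],
    [[0,0,0],[0.03,-1.8,0.03],255]
  ]
}}

```text
time: 11.73
tool_pos: [0.4785, 0.0863, 0.0851]
ee_rot: [3.142, -0.0, 1.565]
ft_force: [-0.8, -0.8, -1.1]
finger_gap: 0.0168
finger_force: 49.1
```

Call:
{"method": "send_rows", "body": {
  "deltas": [
    [[0,0,0],[0.04,0,0],255],
    [[0,0,0],[0.08,0,0],255],
    [[0,0,0],[0.12,0,0],255],
    [[0,0,0],[0.15,0,0],255]
  ]
}}

```text
time: 12.07
tool_pos: [0.48, 0.0863, 0.0851]
ee_rot: [-3.142, -0.0, 1.565]
ft_force: [-1.1, 0.1, -1.6]
finger_gap: 0.0169
finger_force: 49.1
```

Call:
{"method": "send_rows", "body": {
  "deltas": [
    [[0,0,0],[0.03,0,0],255],
    [[0,0,0],[0.06,0,0],255],
    [[0,0,0],[0.09,0,0],255],
    [[0,0,0],[0.11,0,0],255]
  ]
}}

```text
time: 12.4
tool_pos: [0.481, 0.0863, 0.0851]
ee_rot: [-3.141, 0.0, 1.565]
ft_force: [-1.7, -1.1, -0.8]
finger_gap: 0.0166
finger_force: 49.1
```

Call:
{"method": "send_rows", "body": {
  "deltas": [
    [[0,0,0],[0.02,0,0],255],
    [[0,0,0],[0.04,0,0],255],
    [[0,0,0],[0.06,0,0],255]
  ]
}}

```text
time: 12.65
tool_pos: [0.4813, 0.0863, 0.085]
ee_rot: [-3.141, -0.0, 1.565]
ft_force: [-3.7, -0.6, 0.4]
finger_gap: 0.0168
finger_force: 49.3
```

Call:
{"method": "send_rows", "body": {
  "deltas": [
    [[0,0,0],[0.02,0,0],255],
    [[0,0,0],[0.02,0,0],255],
    [[0,0,0],[-0.2,0,0],255],
    [[0,0,0],[-0.4,0,0],255],
    [[0,0,0],[-0.4,0.7,0],255],
    [[0,0,0],[-0.4,1.4,0],255],
    [[0,0,0],[-0.4,1.9,0],255],
    [[0,0,0],[-0.4,1.9,0],255],
    [[0,0,0],[-0.3,1.9,0],255],
    [[0,0,0],[-0.22,1.9,0],255],
    [[0,0,0],[-0.17,1.9,0],255],
    [[0,0,0],[-0.13,1.9,0],255],
    [[0,0,0],[-0.1,1.9,0],255],
    [[0,0,0],[-0.08,1.9,0],255]
  ]
}}

```text
time: 13.82
tool_pos: [0.4806, 0.1051, 0.0851]
ee_rot: [-3.141, 0.0, 1.564]
ft_force: [-1.3, -0.1, 0.0]
finger_gap: 0.0171
finger_force: 49.0
```

Call:
{"method": "send_rows", "body": {
  "deltas": [
    [[0,0,0],[0.02,0,0],255],
    [[0,0,0],[0.03,0,0],255],
    [[0,0,0],[0.04,0,0],255]
  ]
}}

```text
time: 14.07
tool_pos: [0.4809, 0.1052, 0.085]
ee_rot: [-3.141, 0.0, 1.565]
ft_force: [-3.0, -0.3, 0.5]
finger_gap: 0.0167
finger_force: 49.4
```

Call:
{"method": "send_rows", "body": {
  "deltas": [
    [[0,0,0],[0.01,0,0],255],
    [[0,0,0],[0.02,0,0],255],
    [[0,0,0],[0.03,0,0],255]
  ]
}}

```text
time: 14.32
tool_pos: [0.481, 0.1052, 0.085]
ee_rot: [-3.141, 0.0, 1.565]
ft_force: [-5.5, -1.1, 1.5]
finger_gap: 0.0169
finger_force: 49.3
```

Call:
{"method": "send_rows", "body": {
  "deltas": [
    [[0,0,0],[0.01,0,0],255],
    [[0,0,0],[0.01,0,0],255],
    [[0,0,0],[0.01,0,0],255],
    [[0,0,0],[0.01,0,0],255],
    [[0,0,0],[0.01,0,0],255],
    [[0,0,0],[0.01,0,0],255],
    [[0,0,0],[0.01,0,0],255],
    [[0,0,0],[0.01,0,0],255],
    [[0,0,0],[0.01,0,0],255]
  ]
}}

```text
time: 15.07
tool_pos: [0.4811, 0.1052, 0.085]
ee_rot: [-3.141, 0.0, 1.565]
ft_force: [-5.5, -1.0, 2.4]
finger_gap: 0.0167
finger_force: 49.4
```

```bash
python3 - <<'E'
from h import *
s=env.read_state(); print(s['ft_force'],s['time'])
o=top('wrist',bx=.56,by=.17,k=6000,H=480,W=600); cv2.imwrite('pics/w5r.png',o)
# dark film rectangle orientation, rail line by edge
g=cv2.cvtColor(o,6)
def edge(us,v0,v1,sgn):
    P=[]
    for u in us:
        c=np.gradient(cv2.GaussianBlur(g,(5,5),0)[v0:v1,u].astype(float)); P.append(v0+np.argmax(sgn*c))
    p=np.polyfit(us,P,1); r=np.array(P)-np.polyval(p,us); k=abs(r)<3
    p=np.polyfit(np.array(us)[k],np.array(P)[k],1); return np.degrees(np.arctan(p[0])),np.polyval(p,300),k.sum()
print('film far edge',edge(range(240,420,5),90,180,-1))
print('rail top edge',edge(range(40,420,5),40,90,-1))
E
```

```text
[-5.48263932 -0.99495345  2.43119002] 15.0667
film far edge (np.float64(-1.030770374678298), np.float64(138.74478764478764), np.int64(36))
rail top edge (np.float64(-1.462350036130359), np.float64(67.0834039644566), np.int64(76))
```

The film edge is now parallel to the rail to within about 0.4°, so it is flush. I'll press a touch more and hold.

Call:
{"method": "send_rows", "body": {
  "deltas": [
    [[0,0,0],[0.01,0,0],255],
    [[0,0,0],[0.015,0,0],255],
    [[0,0,0],[0.015,0,0],255],
    [[0,0,0],[0.015,0,0],255],
    [[0,0,0],[0.015,0,0],255],
    [[0,0,0],[0.015,0,0],255],
    [[0,0,0],[0.015,0,0],255],
    [[0,0,0],[0.015,0,0],255],
    [[0,0,0],[0.015,0,0],255],
    [[0,0,0],[0.015,0,0],255]
  ]
}}

```text
time: 15.95
tool_pos: [0.4811, 0.1052, 0.085]
ee_rot: [-3.14, 0.0, 1.565]
ft_force: [-5.8, -0.5, 3.0]
finger_gap: 0.0167
finger_force: 49.5
```

Call:
{"method": "send_rows", "body": {
  "deltas": [
    [[0,0,0],[0.01,0,0],255],
    [[0,0,0],[0.015,0,0],255],
    [[0,0,0],[0.015,0,0],255],
    [[0,0,0],[0.015,0,0],255],
    [[0,0,0],[0.015,0,0],255],
    [[0,0,0],[0.015,0,0],255],
    [[0,0,0],[0.015,0,0],255],
    [[0,0,0],[0.015,0,0],255],
    [[0,0,0],[0.015,0,0],255],
    [[0,0,0],[0.015,0,0],255]
  ]
}}

```text
time: 16.78
tool_pos: [0.4812, 0.1052, 0.0849]
ee_rot: [-3.14, 0.0, 1.565]
ft_force: [-6.6, -1.1, 3.1]
finger_gap: 0.017
finger_force: 49.4
```

The rail press is done at about 6.5 N for 0.8 s. Next I'll go round to the coupon's right edge, pushing about 5 mm on the near side of centre.

Call:
{"method": "send_rows", "body": {
  "deltas": [
    [[0,0,0],[-0.3,0,0],255],
    [[0,0,0],[-1.1,0,0.05],255],
    [[0,0,0],[-1.1,-1,0.05],255],
    [[0,0,0],[-1.1,-3,0.05],255],
    [[0,0,0],[-1.1,-5,0.05],255],
    [[0,0,0],[-1.1,-5.8,0.05],255],
    [[0,0,0],[-1.1,-5.8,0.05],255],
    [[0,0,0],[0,-5.8,0.05],255],
    [[0,0,0],[1.5,-5.8,0.05],255],
    [[0,0,0],[3,-5.8,0.05],255],
    [[0,0,0],[3.5,-5.8,0.05],255],
    [[0,0,0],[3.5,-5.8,0.05],255],
    [[0,0,0],[3.5,-5.6,0.05],255],
    [[0,0,0],[3.5,-5.5,0.05],255],
    [[0,0,0],[3.5,-5.4,0.05],255],
    [[0,0,0],[3.5,-5.3,0.05],255]
  ]
}}

```text
time: 18.12
tool_pos: [0.5165, 0.0526, 0.0856]
ee_rot: [-3.141, -0.0, 1.565]
ft_force: [-0.1, -0.3, -1.2]
finger_gap: 0.0171
finger_force: 49.2
```

```bash
python3 - <<'E'
from h import *
o=top('wrist',bx=.56,by=.20,k=4000,H=440,W=720); cv2.imwrite('pics/w6r.png',o)
E
```

```text
(no output)
```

View pics/w6r.png

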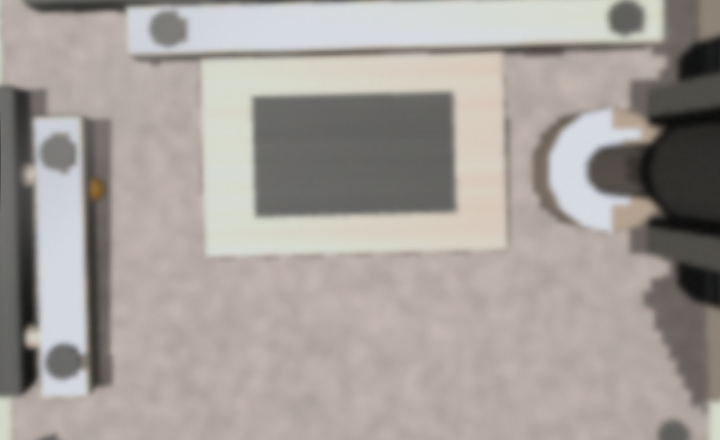

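The coupon is flush on the rail, with edges at about columns 203 to 505. The foot at (605,170) is about 10 mm clear of its right edge and about 4 mm on the near side of its centre. The end stop gap is about 26 mm. Sliding now.

Call:
{"method": "send_rows", "body": {
  "deltas": [
    [[0,0,0],[0,0.15,0],255],
    [[0,0,0],[0,0.3,0],255],
    [[0,0,0],[0,0.45,0],255],
    [[0,0,0],[0,0.55,0],255],
    [[0,0,0],[0,0.65,0],255],
    [[0,0,0],[0,0.75,0],255],
    [[0,0,0],[0,0.85,0],255],
    [[0,0,0],[0,0.95,0],255],
    [[0,0,0],[0,1.05,0],255],
    [[0,0,0],[0.01,1.15,0],255],
    [[0,0,0],[0.01,1.25,0],255],
    [[0,0,0],[0.01,1.35,0],255],
    [[0,0,0],[0.02,1.45,0],255],
    [[0,0,0],[0.02,1.55,0],255],
    [[0,0,0],[0.02,1.65,0],255],
    [[0,0,0],[0.02,1.75,0],255],
    [[0,0,0],[0.03,1.85,0],255],
    [[0,0,0],[0.03,1.95,0],255],
    [[0,0,0],[0.03,2.05,0],255]
  ]
}}

```text
time: 19.75
tool_pos: [0.5173, 0.0731, 0.0856]
ee_rot: [-3.142, -0.0, 1.565]
ft_force: [-1.2, -3.0, -1.8]
finger_gap: 0.0167
finger_force: 49.3
```

```bash
cat >>h.py <<'E'
def lines(o):
    "film edge slopes (deg), rail edge slope, coupon left edge u and stop bar right edge u in top() image"
    g=cv2.GaussianBlur(cv2.cvtColor(o,6),(5,5),0)
    m=(g<125).astype('u1'); n,l,st,c=cv2.connectedComponentsWithStats(m[60:230,120:500])
    best=[i for i in range(1,n) if st[i][0]>0 and st[i][1]>0]
    i=max(best,key=lambda i:st[i][4]); cn,_=cv2.findContours((l==i).astype('u1'),0,1)
    r=cv2.minAreaRect(max(cn,key=cv2.contourArea)); 
    P=cv2.boxPoints(r)+[120,60]; return P
E
python3 - <<'E'
from h import *
o=top('wrist',bx=.56,by=.20,k=4000,H=440,W=720)
for f in('pics/w6r.png',None):
    P=lines(cv2.imread(f) if f else o); print(P.round(1).tolist(), 'edge angs',[round(float(np.degrees(np.arctan2(*(P[(i+1)%4]-P[i])[::-1]))),2) for i in range(4)])
E
```

```text
[[254.5, 98.4], [450.6, 93.8], [453.3, 209.4], [257.3, 214.1]] edge angs [-1.35, 88.65, 178.65, -91.35]
[[200.3, 100.3], [396.1, 95.1], [399.2, 210.4], [203.4, 215.7]] edge angs [-1.55, 88.45, 178.45, -91.55]
```

Call:
{"method": "send_rows", "body": {
  "deltas": [
    [[0,0,0],[0,0.1,0],255],
    [[0,0,0],[0,0.2,0],255],
    [[0,0,0],[0.01,0.3,0],255],
    [[0,0,0],[0.01,0.4,0],255],
    [[0,0,0],[0.01,0.5,0],255],
    [[0,0,0],[0.01,0.6,0],255],
    [[0,0,0],[0.02,0.7,0],255],
    [[0,0,0],[0.02,0.8,0],255]
  ]
}}

```text
time: 20.47
tool_pos: [0.5174, 0.081, 0.0856]
ee_rot: [-3.142, -0.0, 1.565]
ft_force: [-0.7, -1.7, -1.5]
finger_gap: 0.0166
finger_force: 49.3
```

```bash
python3 - <<'E'
from h import *
o=top('wrist',bx=.56,by=.20,k=4000,H=440,W=720); cv2.imwrite('pics/w8r.png',o)
P=lines(o); print(P.round(1).tolist())
g=cv2.GaussianBlur(cv2.cvtColor(o,6),(3,3),0)
for v in(130,160,200): print(v,g[v,30:190:4].tolist())
E
```

```text
[[169.0, 101.0], [365.2, 96.5], [367.8, 211.4], [171.6, 215.9]]
130 [94, 115, 161, 207, 218, 218, 215, 207, 204, 203, 204, 212, 217, 208, 151, 86, 93, 101, 103, 127, 161, 175, 202, 216, 217, 217, 217, 216, 217, 216, 216, 217, 216, 213, 178, 122, 105, 104, 103, 102]
160 [92, 111, 153, 199, 176, 129, 114, 112, 113, 113, 113, 114, 131, 181, 159, 88, 89, 101, 102, 111, 150, 182, 203, 216, 217, 217, 217, 217, 217, 216, 217, 217, 217, 213, 184, 130, 106, 104, 104, 104]
200 [70, 100, 138, 194, 217, 219, 219, 218, 218, 219, 219, 219, 219, 217, 184, 111, 87, 95, 99, 110, 146, 167, 188, 213, 217, 218, 218, 218, 218, 218, 217, 217, 217, 217, 205, 148, 110, 105, 105, 104]
```

Call:
{"method": "send_rows", "body": {
  "deltas": [
    [[0,0,0],[0,0.08,0],255],
    [[0,0,0],[0.0,0.16,0],255],
    [[0,0,0],[0.01,0.24,0],255],
    [[0,0,0],[0.01,0.32,0],255],
    [[0,0,0],[0.01,0.38,0],255],
    [[0,0,0],[0.01,0.44,0],255],
    [[0,0,0],[0.01,0.48,0],255],
    [[0,0,0],[0.01,0.52,0],255]
  ]
}}

```text
time: 21.18
tool_pos: [0.5175, 0.086, 0.0856]
ee_rot: [-3.141, 0.0, 1.565]
ft_force: [-1.2, -2.9, -1.4]
finger_gap: 0.0167
finger_force: 49.3
```

Call:
{"method": "send_rows", "body": {
  "deltas": [
    [[0,0,0],[0,0.03,0],255],
    [[0,0,0],[0.0,0.06,0],255],
    [[0,0,0],[0.0,0.09,0],255],
    [[0,0,0],[0.0,0.12,0],255]
  ]
}}

```text
time: 21.52
tool_pos: [0.5175, 0.0872, 0.0856]
ee_rot: [-3.141, -0.0, 1.565]
ft_force: [-1.9, -3.0, -0.8]
finger_gap: 0.0169
finger_force: 49.3
```

Call:
{"method": "send_rows", "body": {
  "deltas": [
    [[0,0,0],[0,0.02,0],255],
    [[0,0,0],[0.0,0.04,0],255],
    [[0,0,0],[0.0,0.06,0],255]
  ]
}}

```text
time: 21.77
tool_pos: [0.5175, 0.0876, 0.0856]
ee_rot: [-3.142, 0.0, 1.565]
ft_force: [-1.3, -4.3, 0.3]
finger_gap: 0.0168
finger_force: 49.3
```

Call:
{"method": "send_rows", "body": {
  "deltas": [
    [[0,0,0],[0,0.01,0],255],
    [[0,0,0],[0.0,0.02,0],255]
  ]
}}

```text
time: 21.93
tool_pos: [0.5175, 0.0877, 0.0856]
ee_rot: [-3.141, 0.0, 1.565]
ft_force: [-2.4, -5.5, 1.1]
finger_gap: 0.0173
finger_force: 49.3
```

```bash
python3 - <<'E'
from h import *
o=top('wrist',bx=.56,by=.20,k=4000,H=440,W=720); cv2.imwrite('pics/w9r.png',o)
P=lines(o); print(P.round(1).tolist(),np.degrees(np.arctan2(*(P[1]-P[0])[::-1])))
g=cv2.GaussianBlur(cv2.cvtColor(o,6),(3,3),0)
for v in(140,170,200): print(v,g[v,70:130:3].tolist())
for u in(150,220,290,340): print(u,g[30:80:3,u].tolist())
E
```

```text
[[145.0, 101.5], [340.8, 97.0], [343.4, 212.1], [147.6, 216.5]] -1.3019502249029304
140 [119, 140, 171, 196, 205, 188, 144, 112, 121, 151, 189, 212, 216, 216, 216, 216, 216, 216, 216, 216]
170 [150, 166, 195, 213, 215, 198, 154, 117, 123, 154, 193, 213, 217, 217, 218, 218, 217, 218, 218, 218]
200 [219, 219, 219, 219, 218, 204, 167, 119, 115, 152, 194, 214, 217, 217, 217, 217, 218, 218, 217, 218]
150 [215, 216, 218, 219, 219, 219, 216, 199, 157, 137, 170, 203, 214, 214, 214, 215, 214]
220 [219, 220, 219, 219, 220, 219, 211, 181, 135, 138, 183, 207, 212, 212, 211, 211, 212]
290 [220, 220, 220, 220, 219, 214, 190, 144, 125, 164, 198, 208, 209, 209, 208, 208, 210]
340 [219, 219, 220, 220, 219, 208, 175, 133, 143, 181, 202, 207, 207, 206, 206, 207, 208]
```

Call:
{"method": "send_rows", "body": {
  "deltas": [
    [[0,0,0],[0,0.01,0],255],
    [[0,0,0],[0,0.01,0],255],
    [[0,0,0],[0,0.01,0],255],
    [[0,0,0],[0,0.01,0],255],
    [[0,0,0],[0,0.01,0],255],
    [[0,0,0],[0,0.01,0],255],
    [[0,0,0],[0,0.01,0],255],
    [[0,0,0],[0,0.01,0],255],
    [[0,0,0],[0,0.01,0],255],
    [[0,0,0],[0,0.01,0],255]
  ]
}}

```text
time: 22.82
tool_pos: [0.5175, 0.0877, 0.0856]
ee_rot: [-3.141, 0.0, 1.564]
ft_force: [-2.6, -5.1, 1.3]
finger_gap: 0.0172
finger_force: 49.3
```

Call:
{"method": "send_rows", "body": {
  "deltas": [
    [[0,0,0],[0,0.01,0],255],
    [[0,0,0],[0,0.02,0],255],
    [[0,0,0],[0,0.02,0],255],
    [[0,0,0],[0,0.02,0],255],
    [[0,0,0],[0,0.02,0],255],
    [[0,0,0],[0,0.02,0],255],
    [[0,0,0],[0,0.02,0],255],
    [[0,0,0],[0,0.02,0],255],
    [[0,0,0],[0,0.02,0],255],
    [[0,0,0],[0,0.02,0],255]
  ]
}}

```text
time: 23.65
tool_pos: [0.5175, 0.0878, 0.0856]
ee_rot: [-3.142, 0.0, 1.564]
ft_force: [-2.1, -5.6, 0.7]
finger_gap: 0.0168
finger_force: 49.4
```

Call:
{"method": "send_rows", "body": {
  "deltas": [
    [[0,0,0],[0,0.01,0],255],
    [[0,0,0],[0,0.015,0],255],
    [[0,0,0],[0,0.015,0],255],
    [[0,0,0],[0,0.015,0],255],
    [[0,0,0],[0,0.015,0],255],
    [[0,0,0],[0,0.015,0],255],
    [[0,0,0],[0,0.015,0],255],
    [[0,0,0],[0,0.015,0],255],
    [[0,0,0],[0,0.015,0],255],
    [[0,0,0],[0,0.015,0],255]
  ]
}}

```text
time: 24.48
tool_pos: [0.5175, 0.0878, 0.0856]
ee_rot: [-3.142, 0.001, 1.564]
ft_force: [-1.8, -6.4, 1.6]
finger_gap: 0.0168
finger_force: 49.4
```

Call:
{"method": "send_rows", "body": {
  "deltas": [
    [[0,0,0],[0.0,-0.1,0],255],
    [[0,0,0],[0.01,-0.4,0],255],
    [[0,0,0],[0.03,-1.2,0],255],
    [[0,0,0],[0.07,-2.5,0],255],
    [[0,0,0],[0.1,-3.5,0],255],
    [[0,0,0],[0.1,-3.5,0],255],
    [[0,0,0],[0.1,-3.5,0],255]
  ]
}}

```text
time: 25.07
tool_pos: [0.5186, 0.0523, 0.0857]
ee_rot: [3.141, -0.0, 1.563]
ft_force: [-1.0, 0.3, -1.7]
finger_gap: 0.017
finger_force: 49.2
```

```bash
python3 - <<'E'
from h import *
o=top('wrist',bx=.56,by=.20,k=4000,H=440,W=720); cv2.imwrite('pics/w10r.png',o)
P=lines(o); print(P.round(1).tolist(),np.degrees(np.arctan2(*(P[1]-P[0])[::-1])))
g=cv2.GaussianBlur(cv2.cvtColor(o,6),(3,3),0)
for v in(140,170,200): print(v,g[v,70:130:3].tolist())
for u in(150,220,290,360): print(u,g[30:80:3,u].tolist())
o=cv2.imread('pics/w6r.png');g=cv2.GaussianBlur(cv2.cvtColor(o,6),(3,3),0)
for u in(250,290,360): print('w6',u,g[30:80:3,u].tolist())
E
```

```text
[[144.4, 101.8], [339.2, 97.3], [341.9, 211.9], [147.1, 216.4]] -1.3426212939148439
140 [161, 184, 195, 185, 148, 108, 97, 112, 130, 159, 192, 207, 210, 210, 211, 210, 211, 212, 212, 213]
170 [190, 203, 204, 194, 161, 113, 90, 104, 130, 162, 196, 211, 213, 214, 214, 214, 215, 215, 215, 215]
200 [213, 214, 213, 204, 172, 118, 82, 92, 123, 166, 202, 214, 215, 216, 216, 216, 216, 216, 216, 216]
150 [161, 168, 179, 190, 201, 208, 209, 197, 164, 138, 159, 194, 207, 209, 209, 210, 209]
220 [216, 216, 216, 217, 217, 216, 208, 183, 139, 139, 184, 209, 214, 214, 213, 214, 214]
290 [218, 219, 218, 218, 218, 214, 192, 143, 118, 158, 198, 210, 212, 211, 211, 211, 212]
360 [218, 218, 219, 218, 218, 207, 170, 134, 153, 190, 206, 209, 209, 208, 208, 208, 210]
w6 250 [217, 217, 217, 217, 217, 215, 201, 162, 131, 158, 197, 211, 213, 213, 214, 214, 215]
w6 290 [218, 218, 218, 218, 218, 214, 195, 151, 132, 166, 201, 212, 213, 213, 213, 213, 214]
w6 360 [218, 218, 218, 218, 216, 200, 159, 117, 139, 184, 205, 210, 210, 210, 209, 210, 212]
```

The coupon lies square, with the film angle unchanged to 0.01° and the edge gaps at the blur limit. The final travel matched the predicted gap of 6.8 mm. Returning the pusher to its old spot.

Call:
{"method": "send_rows", "body": {
  "deltas": [
    [[0,0,0],[0,0,3],255],
    [[0,0,0],[0,0,6],255],
    [[0,0,0],[0,0,7.5],255],
    [[0,0,0],[-6.9,-25.6,7.5],255],
    [[0,0,0],[-6.9,-25.6,7.5],255],
    [[0,0,0],[-6.9,-25.6,7.5],255],
    [[0,0,0],[-6.9,-25.6,7.5],255],
    [[0,0,0],[-6.9,-25.6,7.5],255],
    [[0,0,0],[-6.9,-25.6,7.5],255],
    [[0,0,0],[-6.9,-25.6,7.5],255],
    [[0,0,0],[-6.9,-25.6,7.5],255],
    [[0,0,0],[-6.9,-25.6,7.5],255],
    [[0,0,0],[-6.9,-25.6,4],255],
    [[0,0,0],[-6.9,-25.6,1.5],255],
    [[0,0,0],[-6.9,-25.6,0],255],
    [[0,0,0],[-6.9,-25.6,-0.7],255],
    [[0,0,0],[-6.9,-25.6,-1.0],255],
    [[0,0,0],[-6.9,-25.6,-1.1],255],
    [[0,0,0],[-6.9,-25.6,-1.1],255]
  ]
}}

```text
time: 26.7
tool_pos: [0.4501, -0.2023, 0.0752]
ee_rot: [3.141, 0.0, 1.565]
ft_force: [-0.7, 0.0, -0.5]
finger_gap: 0.0171
finger_force: 49.4
```

Call:
{"method": "send_rows", "body": {
  "deltas": [
    [[0,0,0],[0,0,-0.04],255],
    [[0,0,0],[0,0,-0.08],255],
    [[0,0,0],[0,0,-0.12],255],
    [[0,0,0],[0,0,-0.15],255]
  ]
}}

```text
time: 27.03
tool_pos: [0.4499, -0.2025, 0.0735]
ee_rot: [3.141, -0.0, 1.565]
ft_force: [-1.2, 0.5, 10.5]
finger_gap: 0.0164
finger_force: 50.5
```

Call:
{"method": "send_rows", "body": {
  "deltas": [
    [[0,0,0],[0,0,0.05],255],
    [[0,0,0],[0,0,0.05],240],
    [[0,0,0],[0,0,0.05],220],
    [[0,0,0],[0,0,0.05],200],
    [[0,0,0],[0,0,0.05],170],
    [[0,0,0],[0,0,0.05],120],
    [[0,0,0],[0,0,0.05],60],
    [[0,0,0],[0,0,0.05],0],
    [[0,0,0],[0,0,0.05],0],
    [[0,0,0],[0,0,0.05],0],
    [[0,0,0],[0,0,1],0],
    [[0,0,0],[0,0,3],0],
    [[0,0,0],[0,0,6],0],
    [[0,0,0],[0,0,9],0],
    [[0,0,0],[0,0,9],0],
    [[0,0,0],[0,0,9],0]
  ]
}}

```text
time: 28.37
tool_pos: [0.4504, -0.2026, 0.1649]
ee_rot: [3.138, -0.0, 1.565]
ft_force: [0.2, -1.5, -0.4]
finger_gap: 0.0855
finger_force: 0.0
```

```bash
python3 - <<'E'
from h import *
m=camera_model('wrist'); a=grab_frame('wrist')[:,:,::-1]; b=cv2.imread('pics/w2.png')
cv2.imwrite('pics/w11.png',a)
for I in (b,a):
    g=cv2.cvtColor(I,6)[120:260,280:370]
    # compact map: dark grip blob and bright foot
    f=cv2.cvtColor(I,6)[175:245,295:350]
    d=(f<115); n,l,st,c=cv2.connectedComponentsWithStats(d.astype('u1')); i=1+np.argmax(st[1:,4]); print('grip',st[i],c[i])
    w=(I.min(2)[175:215,295:350]>222); print('foot',np.argwhere(w).mean(0)[::-1] if w.any() else None,w.sum())
S=grab_frame('side'); D=cv2.imread('pics/side0.png')[:,:,::-1]
d=np.abs(S.astype(int)-D).sum(2)[115:160,335:380]; print('side diff near pusher',(d>90).sum())
c=cv2.connectedComponentsWithStats((cv2.cvtColor(S,7)[122:142,348:362]<110).astype('u1')); print(c[2][1:],c[3][1:])
c=cv2.connectedComponentsWithStats((cv2.cvtColor(D,7)[122:142,348:362]<110).astype('u1')); print(c[2][1:],c[3][1:])
E
```

```text
grip [ 16  15  26  38 515] [28.17864078 32.20194175]
foot None 0
grip [ 11  15  26  37 512] [23.6171875 31.75     ]
foot None 0
side diff near pusher 820
[[12  0  2  2  4]
 [ 5  9  5 11 42]] [[12.5         0.5       ]
 [ 6.88095238 13.47619048]]
[[12  0  2  2  3]
 [ 5  9  5 11 42]] [[12.66666667  0.33333333]
 [ 6.54761905 13.61904762]]
```

The pusher stands upright, with the same blob as before in both views. One last check of the coupon from above.

Call:
{"method": "send_rows", "body": {
  "deltas": [
    [[0,0,0],[0,0,4],0],
    [[0,0,0],[0,0,8.8],0],
    [[0,0,0],[0,0,8.8],0],
    [[0,0,0],[4.9,27.3,8.8],0],
    [[0,0,0],[4.9,27.3,8.8],0],
    [[0,0,0],[4.9,27.3,8.8],0],
    [[0,0,0],[4.9,27.3,8.8],0],
    [[0,0,0],[4.9,27.3,8.8],0],
    [[0,0,0],[4.9,27.3,8.8],0],
    [[0,0,0],[4.9,27.3,8.8],0],
    [[0,0,0],[4.9,27.3,8.8],0],
    [[0,0,0],[4.9,27.3,8.8],0],
    [[0,0,0],[4.9,27.3,8.8],0],
    [[0,0,0],[4.9,27.3,8.8],0]
  ]
}}

```text
time: 29.63
tool_pos: [0.4982, 0.0692, 0.2508]
ee_rot: [-3.141, 0.0, 1.563]
ft_force: [-0.0, -0.1, 0.6]
finger_gap: 0.0855
finger_force: 0.0
```

```bash
python3 - <<'E'
from h import *
o=top('wrist',bx=.56,by=.20,k=4000,H=440,W=720); cv2.imwrite('pics/w12r.png',o)
P=lines(o); print(P.round(1).tolist(),np.degrees(np.arctan2(*(P[1]-P[0])[::-1])))
g=cv2.GaussianBlur(cv2.cvtColor(o,6),(3,3),0)
for v in(120,160,200,230): print(v,g[v,70:120:3].tolist())
for u in(120,180,240,300,360): print(u,g[24:80:3,u].tolist())
E
```

```text
[[148.1, 106.1], [334.9, 101.1], [337.8, 208.1], [151.0, 213.1]] -1.5343378252687239
120 [215, 215, 214, 208, 196, 178, 163, 156, 165, 181, 198, 213, 220, 223, 224, 224, 224]
160 [130, 140, 159, 173, 179, 169, 153, 141, 148, 167, 191, 210, 220, 224, 226, 226, 226]
200 [227, 227, 226, 223, 217, 200, 178, 157, 157, 171, 195, 212, 222, 225, 226, 226, 226]
230 [227, 227, 227, 226, 222, 210, 188, 164, 159, 171, 195, 211, 221, 224, 225, 225, 226]
120 [192, 192, 193, 193, 194, 194, 194, 193, 193, 192, 193, 195, 201, 209, 218, 221, 224, 224, 225]
180 [131, 125, 122, 122, 127, 135, 151, 168, 181, 179, 174, 172, 184, 199, 215, 221, 223, 224, 225]
240 [227, 228, 228, 228, 227, 226, 225, 217, 203, 180, 169, 168, 187, 204, 218, 221, 222, 223, 223]
300 [227, 227, 227, 227, 227, 226, 224, 218, 205, 188, 179, 183, 202, 213, 220, 221, 221, 222, 222]
360 [227, 227, 228, 228, 227, 226, 222, 215, 198, 185, 182, 194, 208, 216, 219, 219, 220, 220, 221]
```

```bash
python3 -c "
from cell import job
print(job.close_job())"
```

```text
the job is handed in; nothing more can be done
None
```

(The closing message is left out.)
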